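# Draw the passive leaf's bolt and open the double-door control box

### The arm

A 7-joint arm with a two-finger parallel gripper is mounted at the origin on the work surface. World frame = base frame: x ahead of the robot, y to its left, z up, the work surface at z = 0. Lengths are in m, angles in rad, forces in N, time in s.
With the tool pointing down it reaches from about 0.425 to 0.925 m from the base axis. Payload 6.8 kg.
Tool frame: the origin (TCP) lies at the very end of the fingers, on their centre line; the grasp point (between the pads) lies 19 mm behind it; z points along the fingers, y is the direction in which the jaws open and shut (so a half turn about z gives the same grasp; the last joint's range is limited). The gripper opens to 88 mm and grips with 3 to 60 N. Pads are 20 mm wide; open, the fingers measure 115 mm over their backs; the gripper's body (75 mm by 178 mm) begins 61 mm behind the grasp point.
Start: joints at [-1.406, 0.477, 0.022, 1.555, -0.011, 1.109, -0.083], TCP at [0.182, 0.65, 0.195] pointing down, gripper open.
Joint ranges: [-2.96, 2.96], [-0.34, 2.1], [-1.41, 1.46], [0.24, 2.44], [-1.37, 4.51], [0.17, 1.92], [-2.96, 2.96]. Speed limits (rad/s): [2.39, 2.39, 3.14, 3.14, 3.14, 3.14, 3.14].

### API

Orientations are given as a unit quaternion [w, x, y, z].
In Python, from rig import ctrl, imaging gives the robot as it stands.
- The arm moves only by the tool send_rows, never from a script. Its argument "motion" is a list of rows, each a list of 2 entries, a list of its own where there are three numbers: the shift along the tool's x, y, z in mm, then the turn, a rotation vector about the tool's x, y, z in degrees. A call has 1 to 10 rows; each row shifts and turns the commanded pose from where the row before left it, along the tool's axes as they then stand; what a row does not reach is not made up. A row lasts 1/12 s, in which the tool goes at most 41.7 mm and 7.16 degrees, less where a joint would pass 70% of its speed; a pose out of reach is approached as far as the arm can. A call is refused whole if a number of a shift passes 41.7 or a number of a turn 7.16, either way. A call with a gripper value outside its range is refused whole. "claw" is the closure in counts, from 0 (fully open) to 255 (shut), set as the call begins (left out, the last holds). The fingers move at their own pace and stop on an object; "squeeze" is the grip in N (left out, the last holds). Time passes only in rows, so rows that do not move let the fingers close. It gives the time, the measured TCP pose, the force and the opening at its end, in the units of the state.
- ctrl.observe(): the state, without advancing time (a new reading comes with each control period).
- imaging.read_camera(name): name is "scene" or "top" or "wrist"; returns a dict with "frame" (420x560x3 uint8, blue, green, red), "fx", "fy", "cx", "cy" (pixels), "dist" ([k1, k2, p1, p2, k3] as OpenCV has them; the pictures are not rectified), "R" (3x3) and "t" (3): a world point X has camera coordinates R X + t. Camera axes: x right, y down, z forward; pixel columns grow to the right and rows downward; lengths in m; the calibration is good to about 2 mm. A picture is of the moment at which its call begins. There is no depth.
- ctrl.hand_in(): hands the job in, once; it reports no verdict.
The state is a dict: "time": time; "q": joint angles; "dq": joint speeds; "tau": joint torques, N m; "eef_pos": TCP position; "tcp_rot": TCP orientation; "contact_force": force on the tool from outside, world axes, zero at the start; "torque": the same for the moment, N m; "opening": finger opening in m.
Only numpy, scipy, OpenCV 4.12 (cv2) and the standard library are available. Lean on these libraries where they do the work, as an engineer would, in place of code of your own. Each camera call takes 0.05 s, during which the arm holds its last target.

### The job

The control box lying on its back on the bench is shut: open it up for rewiring. Draw the bolt of the passive leaf fully back while that leaf is still down, gently pressing the leaf down on its springy gasket so that the bolt's upturned nose slips under its keeper, then leave both leaves standing open, upright or nearly so, the bolt still drawn. Do not slam or crush the leaf on to the bar below it, and do not disturb the things lying beside the box.

Things in the scene. Friction and masses are not known exactly. Their poses are not given: they have to be found in the camera images.
- cabinet: grey steel control box on its back, 230 (its x) by 360 (its y) by 100 mm high, z up; origin: centre of its underside. On top two aluminium leaves, each 168 x 168 x 12 mm, undersides 104 mm above the bench, meeting at y = 0, hinged on the long outer sides (axes along the box's x), swinging up and out: passive leaf with the bolt on +y, active leaf with a plain handle on -y
- active_handle (a point): middle of the active leaf's handle: round steel bar 12 mm thick along the box's x, 90 mm between its two legs, centre 40 mm above the leaf's outer face, 127 mm from the hinge axis. The leaf's free edge is 43 mm further out and carries a cover strip that overlaps the passive leaf by 14 mm, 8 mm above it: the active leaf must be opened before the passive one
- active_hinge (a point): point on the active leaf's hinge axis, in the middle of its length, level with the leaf's underside; the axis runs along the box's x
- bolt_grip (a point): middle of the bolt's bridge grip: round steel bar 12 mm thick along the box's x, 70 mm between its two legs, centre 40 mm above the passive leaf's outer face, 137 mm from its hinge axis, 33 mm from its free edge. It stands on the flat bolt bar (14 mm wide, low on the leaf, between 12 mm high rails). Good for pressing and drawing, and for lifting the unbolted leaf
- bolt_nose (a point): top of the bolt's far (+x) nose, turned up by 6 mm, hooked behind the keeper, a small steel bridge 36 mm wide over the bolt on the box's far rim, its height set by hand (varies by 3 mm). A gasket pushes the leaf up and keeps it hooked: the leaf must be pressed down about 7 mm at the bolt (10 to 20 N; at 9 to 12 mm it meets a rigid bar) and kept down for the first 16 mm of draw
- passive_hinge (a point): point on the passive leaf's hinge axis, in the middle of its length, level with the leaf's underside; the axis runs along the box's x
- bolt (a joint): slide of the bolt along the passive leaf, m: about 0 shot, 0.036 fully drawn (a stop); it is drawn towards the box's -x, away from the keeper; about 3 N of friction, stays where it is left
- passive (a joint): angle of the passive leaf, rad: about 0 shut (a little below while pressed, up to 0.06 when it springs up unbolted), 1.57 upright, stop at 1.75; stiff hinge, stays where left, 4 to 8 N at the grip swings it
- active (a joint): angle of the active leaf, rad: 0 shut, 1.57 upright, stop at 1.75; stiff hinge, stays where left, 4 to 8 N at the handle swings it
- crossbar: fixed grey steel bar across the box under the free edge of the passive leaf, 50 mm wide; the rigid seat that the leaf must not be crushed on (at most 40 N). Origin: centre of its underside
- meter: bystander: handheld meter lying flat, 150 by 75 by 34 mm, origin at the centre of its underside
- spool: bystander: metal wire spool standing on end, 60 mm across, 42 mm high, origin at the centre of its underside
- partsbox: bystander: open clear plastic parts box, 100 by 130 by 45 mm, origin at the centre of its underside

How it is judged:
By the outcome, as a careful person would: the job done as asked, in the order asked, and still so for the second after the job is handed in, with the robot touching nothing.
It also fails if it takes over 67 s, if anything falls off the work surface, if the arm or the gripper's body presses on something with over 40 N, if the wrist force passes 120 N, or if a joint passes its speed limit or range.

## Working session

There is one attempt and no reset: what is moved stays moved. The work goes in short steps, Python scripts to look and compute and a tool call to move; the robot and the scene stay as the last step left them, time stands still between calls to the robot, and variables do not carry over. Pictures are saved under pics/ and viewed, and the job is handed in when it is done.

Besides the shell and the picture viewer there is one more tool, called after "Emit:" as name(argument=value, ...) on one line, values as JSON. send_rows: Moves the arm, as the interface text tells. Its arguments: {"type":"object","properties":{"motion":{"type":"array","items":{"type":"array"}},"claw":{"type":"number"},"squeeze":{"type":"number"}},"required":["motion"]}

```bash
ls; mkdir -p pics; python3 - <<'E'
from rig import ctrl, imaging
import cv2,pickle
s=ctrl.observe();print({k:s[k] for k in s})
d={}
for n in("scene","top","wrist"):
    c=imaging.read_camera(n);d[n]=c;cv2.imwrite(f"pics/{n}0.png",c["frame"]);print(n,c["fx"],c["fy"],c["cx"],c["cy"],c["dist"],c["R"],c["t"])
pickle.dump(d,open("cams0.pkl","wb"))
E
```

```text
pics
{'time': 0.0, 'q': array([-1.40607101,  0.4777448 ,  0.02232788,  1.55640863, -0.01147836,
        1.10927071, -0.0830975 ]), 'dq': array([-0.00025528, -0.00060579,  0.00067972,  0.0011918 , -0.00132541,
       -0.00046754, -0.00181951]), 'tau': array([ 1.74217323e-03, -5.82852924e+01,  1.53483622e+00, -2.72597909e+01,
       -5.43257373e-02,  1.69834087e-02,  1.83641523e-04]), 'eef_pos': array([0.18172932, 0.64943405, 0.19413668]), 'tcp_rot': array([-4.71028808e-05,  1.35967780e-01,  9.90712893e-01, -8.50398325e-04]), 'contact_force': array([ 0.04768275,  0.1074858 , -0.27255504]), 'torque': array([-0.03036838,  0.01084104, -0.05227999]), 'opening': 0.08747448899735902}
scene 419.8073249343358 419.8073249343358 286.18097911028906 215.56110908377164 [0.00840454 0.         0.         0.         0.        ] [[-0.80679535  0.59066358  0.01406412]
 [ 0.4862991   0.67738513 -0.55196247]
 [-0.33555095 -0.43848139 -0.83375034]] [ 0.43656785 -0.24743561  1.56470671]
top 450.6525697242858 450.6525697242858 278.5358397460687 213.97563251742005 [-0.10110262  0.          0.          0.          0.        ] [[-0.01856975 -0.99973648 -0.01349577]
 [-0.98287161  0.02072852 -0.18312214]
 [ 0.18335363  0.00986408 -0.98299753]] [0.04168844 0.55996275 1.28033935]
wrist 322.6664877160483 322.6664877160483 287.965540768584 208.98864127278958 [-0.06509431  0.          0.          0.          0.        ] [[ 0.27080655  0.96263058 -0.00248688]
 [ 0.92456772 -0.2593777   0.27910168]
 [ 0.26802677 -0.07788185 -0.96025833]] [-0.67359204 -0.03408444  0.39197081]
```

View pics/scene0.png

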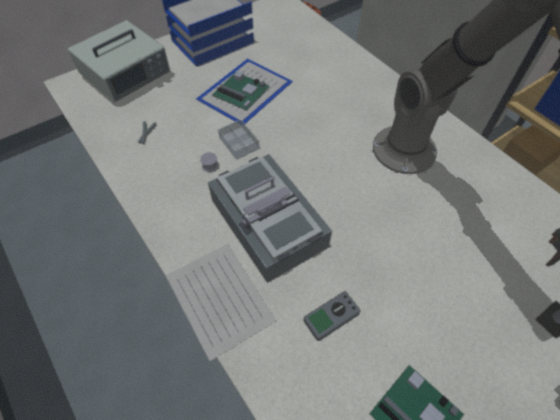

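View pics/top0.png

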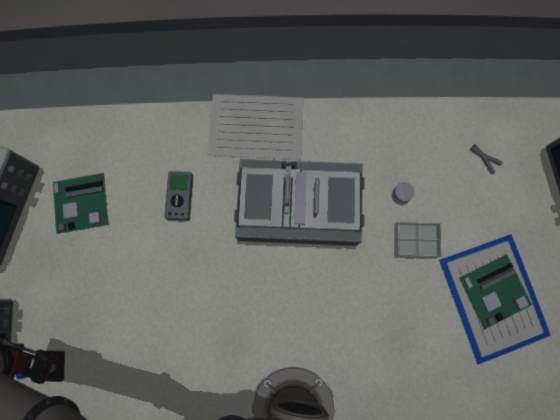

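View pics/wrist0.png

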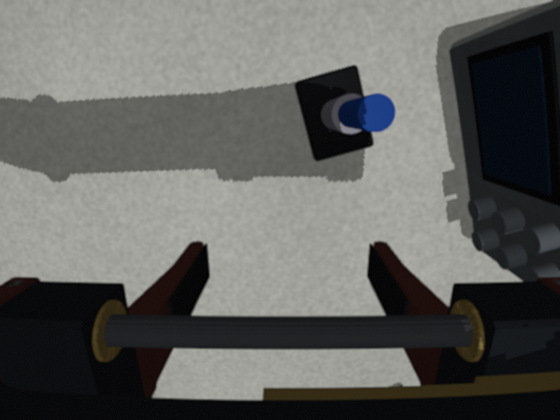

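```bash
python3 - <<'E'
import cv2,pickle
d=pickle.load(open("cams0.pkl","rb"))
f=d["top"]["frame"][150:255,225:375];cv2.imwrite("pics/topc.png",cv2.resize(f,None,fx=5,fy=5,interpolation=cv2.INTER_CUBIC))
f=d["scene"]["frame"][145:285,200:340];cv2.imwrite("pics/scenec.png",cv2.resize(f,None,fx=4,fy=4,interpolation=cv2.INTER_CUBIC))
E
```

```text
(no output)
```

View pics/topc.png

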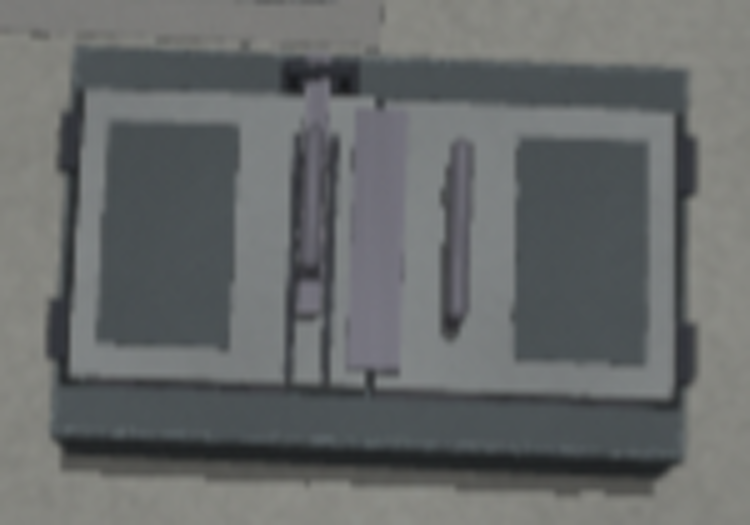

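View pics/scenec.png

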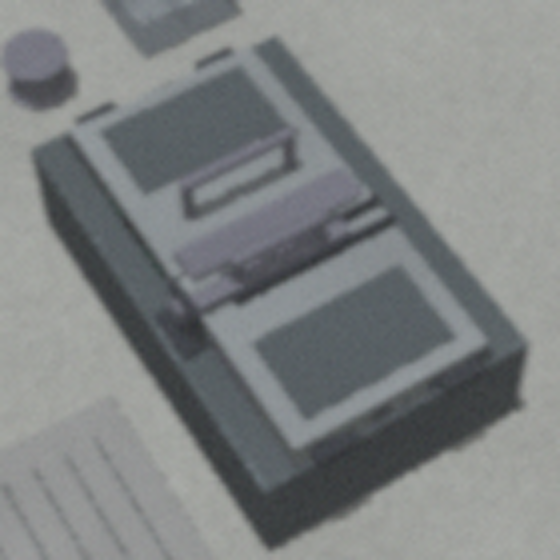

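```bash
cat > h.py <<'E'
import numpy as np,cv2
def proj(c,P):
    P=np.atleast_2d(np.array(P,float)); rv=cv2.Rodrigues(np.array(c["R"]))[0]
    K=np.array([[c["fx"],0,c["cx"]],[0,c["fy"],c["cy"]],[0,0,1]])
    return cv2.projectPoints(P,rv,np.array(c["t"],float),K,np.array(c["dist"]))[0][:,0]
def ray(c,uv,z):
    K=np.array([[c["fx"],0,c["cx"]],[0,c["fy"],c["cy"]],[0,0,1]])
    p=cv2.undistortPoints(np.array([[uv]],float),K,np.array(c["dist"]))[0,0]
    R=np.array(c["R"]);o=-R.T@np.array(c["t"]);d=R.T@np.array([p[0],p[1],1])
    return o+d*(z-o[2])/d[2]
def tri(cs,uvs):
    from scipy.optimize import least_squares
    return least_squares(lambda X:np.concatenate([proj(c,X)[0]-u for c,u in zip(cs,uvs)]),[0.7,0,0.1])
E
python3 - <<'E'
from h import *
import pickle
from scipy.optimize import least_squares
d=pickle.load(open("cams0.pkl","rb"))
T=lambda u,v:(225+(u+.5)/5-.5,150+(v+.5)/5-.5)
S=lambda u,v:(200+(u+.5)/4-.5,145+(v+.5)/4-.5)
B=np.array([[.115,.18,.1],[.115,-.18,.1],[-.115,-.18,.1],[-.115,.18,.1]])
t=np.array([T(77,47),T(688,70),T(683,458),T(54,438)]);s=np.array([S(268,490),S(35,150),S(275,40),S(525,350)])
def W(p,B):
    c,sn=np.cos(p[2]),np.sin(p[2]);R=np.array([[c,-sn,0],[sn,c,0],[0,0,1]]);return np.atleast_2d(B)@R.T+[p[0],p[1],0]
for nm,use in(("both",(1,1)),("top",(1,0)),("scene",(0,1))):
    f=lambda p:np.concatenate([use[0]*(proj(d["top"],W(p,B))-t).ravel(),use[1]*(proj(d["scene"],W(p,B))-s).ravel()])
    r=least_squares(f,[.5,0,0]);print(nm,r.x,np.round(r.fun,1))
    if nm=="both":p=r.x
def inv(X):
    c,sn=np.cos(p[2]),np.sin(p[2]);q=X-[p[0],p[1],0];return np.round([c*q[0]+sn*q[1],-sn*q[0]+c*q[1],q[2]],4)
for n,a,b,z in(("handle",(460,142),(455,322),.156),("grip",(317,122),(310,268),.156),("keeper",(285,75),(355,75),.11),("strip",(355,110),(410,110),.124),("strip2",(346,370),(398,372),.124),("leafP",(84,90),(68,375),.116),("leafA",(672,112),(672,400),.116)):
    print(n,inv(ray(d["top"],T(*a),z)),inv(ray(d["top"],T(*b),z)))
for n,a,b,z in(("handle",(190,185),(292,130),.156),("grip",(225,270),(330,225),.156)):
    print("sc",n,inv(ray(d["scene"],S(*a),z)),inv(ray(d["scene"],S(*b),z)))
for q in ([0,-.043,.156],[0,.033,.156],[0,-.17,.104],[0,.17,.104]):print(W(p,q))
for n,u,z in(("meter",(179,196),.034),("spool",(403.5,192.5),.042),("pbox",(418,240),.045)):
    print(n,ray(d["top"],u,z))
E
```

```text
both [ 0.59367287 -0.02889809 -0.06095395] [-1.4 -0.6 -0.4 -0.5  0.   0.3 -1.6 -0.8 -1.   0.  -1.1 -0.8  0.4 -2.
  1.1 -2.3]
top [ 0.59253341 -0.03123107 -0.05833349] [-0.7 -0.1  0.4 -0.3  1.   0.5 -0.7 -0.2 -0.  -0.  -0.  -0.   0.  -0.
  0.  -0. ]
scene [ 0.59556314 -0.0252248  -0.06373251] [-0.  -0.  -0.  -0.  -0.  -0.  -0.  -0.  -1.   1.3 -0.9  0.1  0.7 -1.
  1.3 -0.9]
handle [ 0.0494 -0.0457  0.156 ] [-0.0519 -0.0456  0.156 ]
grip [0.0577 0.0337 0.156 ] [-0.025   0.0344  0.156 ]
keeper [0.0979 0.0534 0.11  ] [0.0995 0.013  0.11  ]
strip [0.0745 0.0125 0.124 ] [ 0.0758 -0.0188  0.124 ]
strip2 [-0.0754  0.0122  0.124 ] [-0.0754 -0.0167  0.124 ]
leafP [0.0828 0.1684 0.116 ] [-0.0832  0.1678  0.116 ]
leafA [ 0.083  -0.1693  0.116 ] [-0.0839 -0.1707  0.116 ]
sc handle [ 0.0442 -0.0409  0.156 ] [-0.0478 -0.0451  0.156 ]
sc grip [0.0609 0.0389 0.156 ] [-0.0246  0.0456  0.156 ]
[[ 0.59105348 -0.07181823  0.156     ]]
[[0.59568311 0.00404063 0.156     ]]
[[ 0.58331712 -0.19858238  0.104     ]]
[[0.60402863 0.1407862  0.104     ]]
meter [0.62608614 0.33273745 0.034     ]
spool [ 0.62052435 -0.34774502  0.042     ]
pbox [ 0.4749903  -0.38038945  0.045     ]
```

Emit:
send_rows(motion=[[[0,0,-30],[0,0,-6]],[[0,0,-30],[0,0,-6]],[[-15,-23,0],[0,0,0]],[[-15,-23,0],[0,0,0]],[[-15,-23,0],[0,0,0]],[[-15,-23,0],[0,0,0]],[[-15,-23,0],[0,0,0]],[[-15,-23,0],[0,0,0]],[[-15,-23,0],[0,0,0]],[[-15,-23,0],[0,0,0]]], claw=60)

```text
time: 0.98
eef_pos: [0.2904, 0.4573, 0.2548]
tcp_rot: [-0.0, 0.032, 0.999, -0.0]
contact_force: [0.8, -1.0, -0.4]
opening: 0.0671
```

Emit:
send_rows(motion=[[[-15,-23,0],[0,0,0]],[[-15,-23,0],[0,0,0]],[[-15,-23,0],[0,0,0]],[[-15,-23,0],[0,0,0]],[[-15,-23,0],[0,0,0]],[[-15,-23,0],[0,0,0]],[[-15,-23,0],[0,0,0]],[[-15,-23,0],[0,0,0]],[[-15,-23,0],[0,0,0]],[[-15,-23,0],[0,0,0]]])

```text
time: 1.82
eef_pos: [0.4254, 0.2184, 0.255]
tcp_rot: [-0.0, 0.032, 0.999, 0.0]
contact_force: [0.2, -1.2, 0.3]
opening: 0.0673
```

Emit:
send_rows(motion=[[[-15,-23,0],[0,0,0]],[[-15,-23,0],[0,0,0]],[[-15,-23,0],[0,0,0]],[[-15,-23,0],[0,0,0]],[[-15,-23,0],[0,0,0]],[[-15,-23,0],[0,0,0]],[[-15,-23,0],[0,0,0]],[[-15,-23,0],[0,0,0]],[[0,0,0],[0,0,0]],[[0,0,0],[0,0,0]]])

```text
time: 2.65
eef_pos: [0.5333, 0.0271, 0.2548]
tcp_rot: [-0.0, 0.033, 0.999, -0.0]
contact_force: [-0.1, -0.1, 0.8]
opening: 0.067
```

```bash
cat > look.py <<'E'
import sys,pickle,cv2
from rig import imaging
n,tag=sys.argv[1:3]
c=imaging.read_camera(n);pickle.dump(c,open(f"{n}_{tag}.pkl","wb"));f=c["frame"]
if len(sys.argv)>3:
    a=list(map(int,sys.argv[3:7]));f=f[a[1]:a[3],a[0]:a[2]];k=min(800/f.shape[1],600/f.shape[0]);k=int(k);f=cv2.resize(f,None,fx=k,fy=k,interpolation=cv2.INTER_CUBIC);print("scale",k)
cv2.imwrite(f"pics/{n}_{tag}.png",f)
E
python3 look.py wrist a
```

```text
(no output)
```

View pics/wrist_a.png

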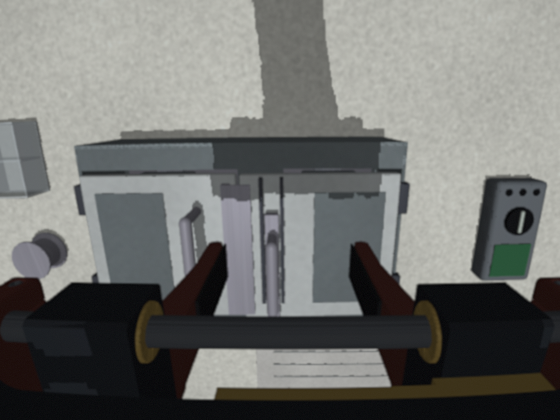

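```bash
python3 - <<'E'
from h import *
import pickle
c=pickle.load(open("wrist_a.pkl","rb"))
for n,u,z in(("hnd near",(185,219),.156),("hnd2",(188,255),.156),("grip near",(272,232),.156),("grip far",(273,312),.156),("rimL",(79,147),.1),("rimR",(405,141),.1),("near edge L",(81,172),.1),("near edge R",(404,168),.1),("seam near",(240,172),.116),("leafP right",(401,176),.116),("leafL",(83,178),.116)):
    print(n,ray(c,u,z).round(4))
E
```

```text
hnd near [ 0.5446 -0.0721  0.156 ]
hnd2 [ 0.5816 -0.0751  0.156 ]
grip near [0.5631 0.0091 0.156 ]
grip far [0.651  0.0028 0.156 ]
rimL [ 0.4721 -0.1974  0.1   ]
rimR [0.4911 0.1535 0.1   ]
near edge L [ 0.4993 -0.2016  0.1   ]
near edge R [0.5199 0.1532 0.1   ]
seam near [ 0.51   -0.0216  0.116 ]
leafP right [0.5252 0.1446 0.116 ]
leafL [ 0.5039 -0.19    0.116 ]
```

Emit:
send_rows(motion=[[[-12.7,-19.5,0],[0,0,0]],[[-12.7,-19.5,0],[0,0,0]],[[-12.7,-19.5,0],[0,0,0]],[[-12.7,-19.5,0],[0,0,0]],[[-12.7,-19.5,0],[0,0,0]],[[0,0,18],[0,0,0]],[[0,0,18],[0,0,0]],[[0,0,18],[0,0,0]],[[0,0,10],[0,0,0]],[[0,0,0],[0,0,0]]])

```text
time: 3.53
eef_pos: [0.5886, -0.0708, 0.1887]
tcp_rot: [-0.002, 0.031, 1.0, 0.0]
contact_force: [-0.2, -0.2, -0.6]
opening: 0.067
```

```bash
python3 look.py wrist b
```

```text
(no output)
```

View pics/wrist_b.png

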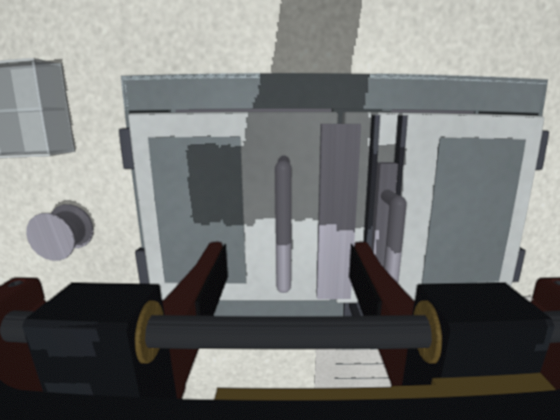

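Emit:
send_rows(motion=[[[0,-1,13],[0,0,0]],[[0,-1,13],[0,0,0]],[[0,-1,13],[0,0,0]],[[0,0,12],[0,0,0]],[[0,0,0],[0,0,0]],[[0,0,0],[0,0,0]]])

```text
time: 4.08
eef_pos: [0.5903, -0.0754, 0.1403]
tcp_rot: [-0.0, 0.031, 1.0, 0.0]
contact_force: [1.1, 0.6, -0.3]
opening: 0.0669
```

Emit:
send_rows(motion=[[[0,0,0],[0,0,0]],[[0,0,0],[0,0,0]],[[0,0,0],[0,0,0]],[[0,0,0],[0,0,0]],[[0,0,0],[0,0,0]],[[0,0,0],[0,0,0]],[[0,0,0],[0,0,0]],[[0,0,0],[0,0,0]]], claw=255, squeeze=15)

```text
time: 4.75
eef_pos: [0.5902, -0.0758, 0.1401]
tcp_rot: [-0.0, 0.032, 0.999, 0.0]
contact_force: [-0.5, -0.1, 0.6]
opening: 0.0173
```

Emit:
send_rows(motion=[[[0,0,0],[0,0,0]],[[0,0,0],[0,0,0]],[[0,0,0],[0,0,0]]])

```text
time: 5.0
eef_pos: [0.5902, -0.0758, 0.14]
tcp_rot: [-0.0, 0.032, 0.999, 0.0]
contact_force: [-0.6, 0.2, 0.5]
opening: 0.0007
```

```bash
python3 look.py wrist c;python3 look.py scene c 190 135 350 295
```

```text
scale 3
```

View pics/wrist_c.png

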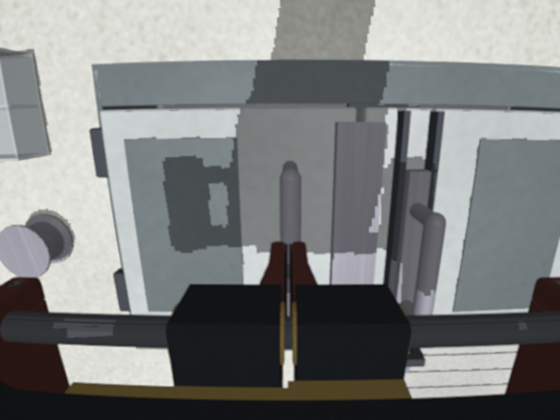

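View pics/scene_c.png

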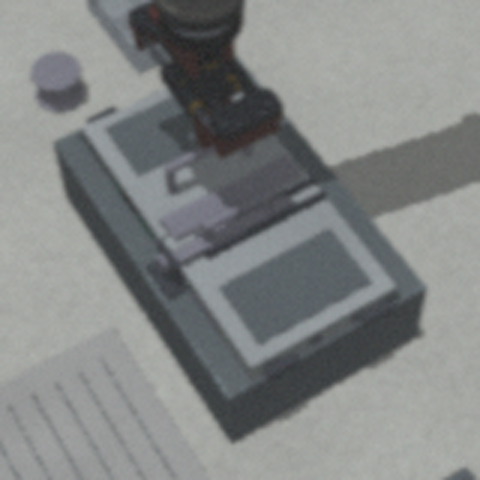

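```bash
python3 - <<'E'
from h import *
import pickle
from rig import ctrl
s=ctrl.observe();print(s["eef_pos"],s["opening"],s["contact_force"])
a,b,c=[pickle.load(open(f"wrist_{k}.pkl","rb")) for k in "abc"]
for z in(.14,.159,.18):print("tcp axis at",z,proj(c,[.5902,-.0758,z]))
for z in(.13,.14,.156):
  print(z,proj(c,[[.5405,-.073,z],[.6405,-.079,z]]).round(0).tolist())
r=tri([a,b,c],[(185,219),(283,160),(289,168)]);print(r.x,r.fun.round(1))
E
```

```text
[ 0.59020449 -0.07577377  0.1400225 ] 0.0006629693425387356 [-0.08184931 -0.13608975 -0.0282661 ]
tcp axis at 0.14 [[288.69492397 240.25427006]]
tcp axis at 0.159 [[288.72976382 252.5182235 ]]
tcp axis at 0.18 [[288.77691165 269.18367564]]
0.13 [[288.0, 159.0], [289.0, 301.0]]
0.14 [[288.0, 161.0], [289.0, 309.0]]
0.156 [[288.0, 165.0], [289.0, 324.0]]
[ 0.54217558 -0.07212318  0.15757231] [-0.9 -1.9 -0.4  0.4  0.8  0.8]
```

Emit:
send_rows(motion=[[[0,0,-4],[0,0,0]],[[0,0,-4],[0,0,0]],[[0,0,-4],[0,0,0]],[[0,0,0],[0,0,0]]])

```text
time: 5.43
eef_pos: [0.5909, -0.0759, 0.1532]
tcp_rot: [0.001, 0.032, 0.999, 0.0]
contact_force: [0.4, -0.1, 0.2]
opening: 0.0003
```

```bash
python3 look.py scene d 220 145 320 245; python3 look.py top d 225 150 375 255
```

```text
scale 6
scale 5
```

View pics/scene_d.png

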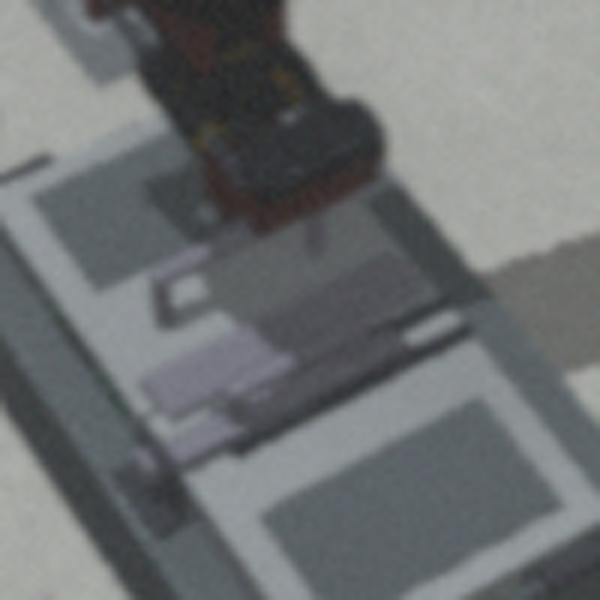

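View pics/top_d.png

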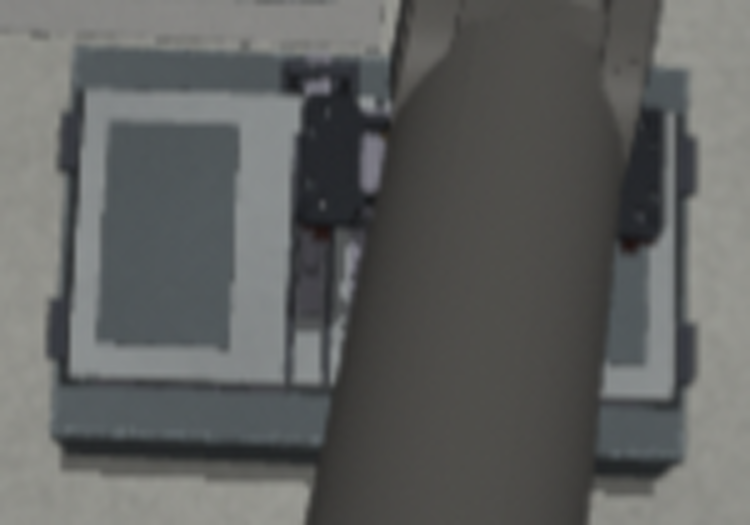

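```bash
python3 - <<'E'
from h import *
import pickle
c=pickle.load(open("scene_d.pkl","rb"))
for q in([.5909,-.0759,.1532],[.5909,-.0759,.18],[.5405,-.0715,.156],[.6405,-.078,.156],[.6405,-.078,.116],[.5405,-.0715,.116]):
  u=proj(c,q)[0];print(q,((u-[220,145]+.5)*6-.5).round(0))
E
```

```text
[0.5909, -0.0759, 0.1532] [236. 236.]
[0.5909, -0.0759, 0.18] [233. 202.]
[0.5405, -0.0715, 0.156] [322. 192.]
[0.6405, -0.078, 0.156] [150. 275.]
[0.6405, -0.078, 0.116] [156. 322.]
[0.5405, -0.0715, 0.116] [323. 240.]
```

```bash
python3 look.py wrist d 210 140 370 260; python3 -c "
import pickle,cv2
f=pickle.load(open('wrist_c.pkl','rb'))['frame'][140:260,210:370]
cv2.imwrite('pics/wc_z.png',cv2.resize(f,None,fx=5,fy=5,interpolation=cv2.INTER_CUBIC))"
```

```text
scale 5
```

View pics/wrist_d.png

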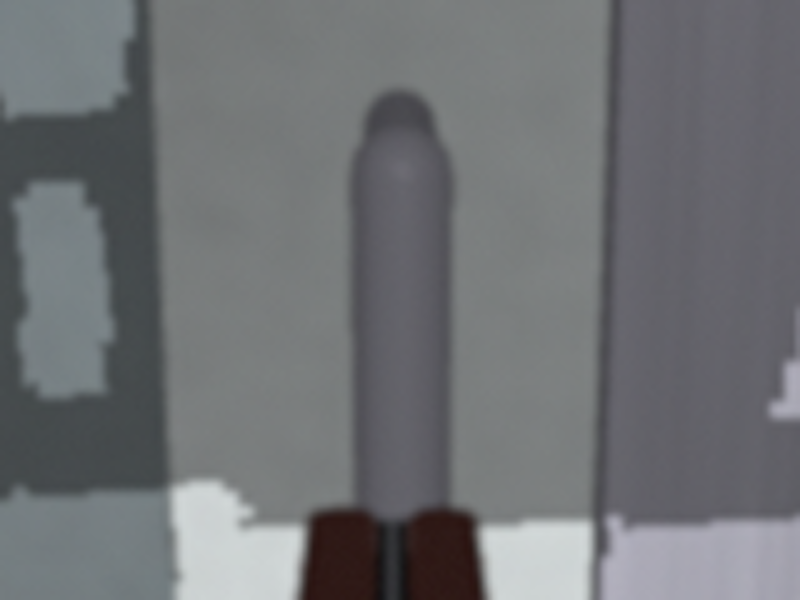

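View pics/wc_z.png

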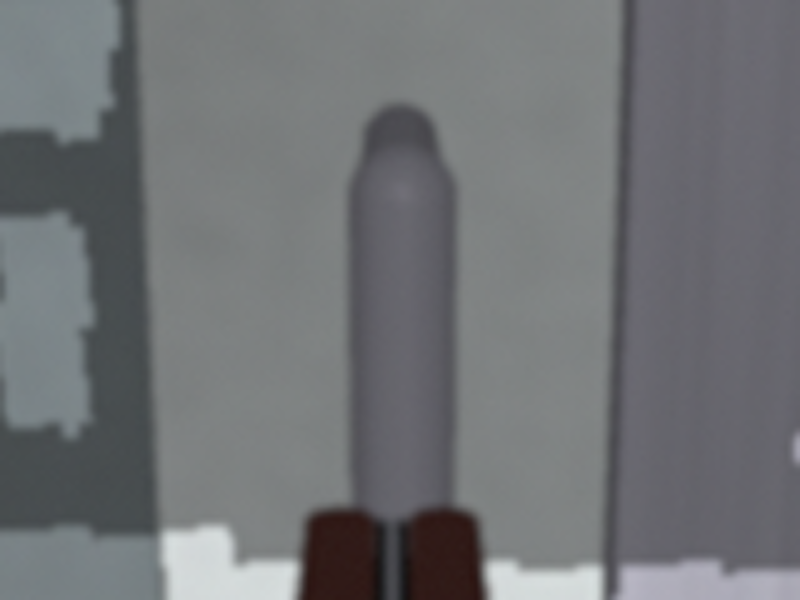

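```bash
python3 - <<'E'
from h import *
import pickle
for k in"cd":
  c=pickle.load(open(f"wrist_{k}.pkl","rb"));R=np.array(c["R"]);t=np.array(c["t"]);print(k,"cam",(-R.T@t).round(4), "tcp depth",(R@np.array([.5905,-.0758,.14 if k=="c" else .153])+t)[2])
  for z in(.116,.13,.14,.156):
    for u in((280.5,200),(290,160)):
      X=ray(c,u,z);print(z,u,X.round(4),"depth",(R@X+t)[2].round(4),"w12px",322.67*.012/(R@X+t)[2])
E
```

```text
c cam [ 0.5146 -0.0711  0.3301] tcp depth 0.20371447525655578
0.116 (280.5, 200) [ 0.5699 -0.0801  0.116 ] depth 0.2211 w12px 17.51182105447003
0.116 (290, 160) [ 0.543  -0.0719  0.116 ] depth 0.2135 w12px 18.13855089774158
0.13 (280.5, 200) [ 0.5663 -0.0795  0.13  ] depth 0.2066 w12px 18.737285649304653
0.13 (290, 160) [ 0.5411 -0.0718  0.13  ] depth 0.1995 w12px 19.407873594544384
0.14 (280.5, 200) [ 0.5637 -0.0791  0.14  ] depth 0.1963 w12px 19.72315128344863
0.14 (290, 160) [ 0.5398 -0.0718  0.14  ] depth 0.1895 w12px 20.429022333309632
0.156 (280.5, 200) [ 0.5595 -0.0784  0.156 ] depth 0.1798 w12px 21.53615731058929
0.156 (290, 160) [ 0.5377 -0.0717  0.156 ] depth 0.1736 w12px 22.30691395856747
d cam [ 0.5147 -0.0712  0.3424] tcp depth 0.20308641132453886
0.116 (280.5, 200) [ 0.5734 -0.0806  0.116 ] depth 0.2339 w12px 16.552434207308366
0.116 (290, 160) [ 0.5449 -0.0719  0.116 ] depth 0.2258 w12px 17.146527426919796
0.13 (280.5, 200) [ 0.5697 -0.08    0.13  ] depth 0.2195 w12px 17.64336189734442
0.13 (290, 160) [ 0.543  -0.0719  0.13  ] depth 0.2119 w12px 18.276610248800477
0.14 (280.5, 200) [ 0.5672 -0.0796  0.14  ] depth 0.2091 w12px 18.514986455122553
0.14 (290, 160) [ 0.5417 -0.0718  0.14  ] depth 0.2019 w12px 19.179518799817153
0.156 (280.5, 200) [ 0.563  -0.0789  0.156 ] depth 0.1926 w12px 20.104091277304967
0.156 (290, 160) [ 0.5396 -0.0718  0.156 ] depth 0.1859 w12px 20.82565912434843
```

Emit:
send_rows(motion=[[[0,0,4],[0,0,0]],[[0,0,4],[0,0,0]],[[0,0,3],[0,0,0]],[[0,0,0],[0,0,0]]])

```text
time: 5.92
eef_pos: [0.5894, -0.0757, 0.1399]
tcp_rot: [-0.001, 0.032, 0.999, -0.0]
contact_force: [0.1, -0.3, -1.3]
opening: 0.0007
```

Emit:
send_rows(motion=[[[0,0,2],[0,0,0]],[[0,0,0],[0,0,0]]])

```text
time: 6.08
eef_pos: [0.59, -0.0758, 0.1386]
tcp_rot: [-0.0, 0.032, 0.999, -0.0]
contact_force: [-0.2, 0.3, -0.3]
opening: 0.0008
```

Emit:
send_rows(motion=[[[0,0,1.5],[0,0,0]],[[0,0,0],[0,0,0]]])

```text
time: 6.25
eef_pos: [0.5902, -0.0758, 0.1374]
tcp_rot: [-0.0, 0.032, 0.999, -0.0]
contact_force: [-0.0, 0.2, -0.3]
opening: 0.0006
```

Emit:
send_rows(motion=[[[0,0,2],[0,0,0]],[[0,0,0],[0,0,0]]])

```text
time: 6.42
eef_pos: [0.5901, -0.0757, 0.1353]
tcp_rot: [-0.0, 0.032, 0.999, 0.0]
contact_force: [-0.4, 0.7, -1.2]
opening: 0.0002
```

Emit:
send_rows(motion=[[[0,0,2],[0,0,0]],[[0,0,0],[0,0,0]]])

```text
time: 6.58
eef_pos: [0.5905, -0.0758, 0.1346]
tcp_rot: [0.0, 0.032, 0.999, 0.0]
contact_force: [-3.9, 0.5, 9.0]
opening: 0.0003
```

```bash
python3 look.py wrist e 210 140 370 260;  python3 look.py scene e 220 145 320 245
```

```text
scale 5
scale 6
```

View pics/wrist_e.png

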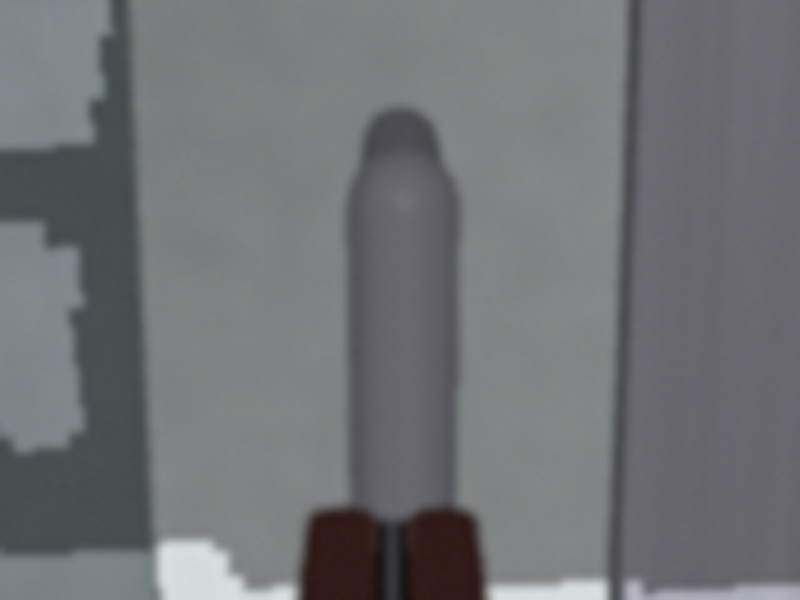

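View pics/scene_e.png

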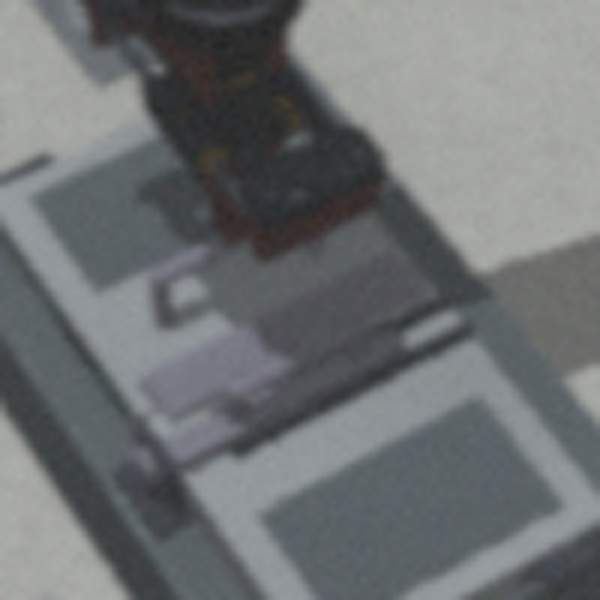

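Emit:
send_rows(motion=[[[0,0,-8],[0,0,0]],[[0,0,0],[0,0,0]],[[0,0,0],[0,0,0]],[[0,0,0],[0,0,0]],[[0,0,0],[0,0,0]],[[0,0,0],[0,0,0]],[[0,0,0],[0,0,0]]], claw=110)

```text
time: 7.27
eef_pos: [0.5901, -0.0757, 0.1413]
tcp_rot: [-0.0, 0.032, 0.999, -0.0]
contact_force: [0.2, -0.7, -0.3]
opening: 0.0435
```

Emit:
send_rows(motion=[[[0,0,5],[0,0,0]],[[0,0,5],[0,0,0]],[[0,0,5],[0,0,0]],[[0,0,5],[0,0,0]],[[0,0,0],[0,0,0]],[[0,0,0],[0,0,0]]])

```text
time: 7.77
eef_pos: [0.5898, -0.0758, 0.121]
tcp_rot: [-0.001, 0.032, 0.999, -0.0]
contact_force: [-0.9, -0.1, 0.1]
opening: 0.0501
```

Emit:
send_rows(motion=[[[0,0,5],[0,0,0]],[[0,0,5],[0,0,0]],[[0,0,0],[0,0,0]]])

```text
time: 8.02
eef_pos: [0.5896, -0.0756, 0.1105]
tcp_rot: [-0.001, 0.032, 1.0, 0.0]
contact_force: [-0.0, -0.1, -0.1]
opening: 0.0499
```

Emit:
send_rows(motion=[[[0,0,0],[0,0,0]],[[0,0,0],[0,0,0]],[[0,0,0],[0,0,0]],[[0,0,0],[0,0,0]],[[0,0,0],[0,0,0]],[[0,0,0],[0,0,0]],[[0,0,0],[0,0,0]],[[0,0,0],[0,0,0]]], claw=255, squeeze=20)

```text
time: 8.68
eef_pos: [0.5904, -0.0746, 0.1117]
tcp_rot: [0.0, 0.031, 1.0, 0.001]
contact_force: [-0.4, 3.7, 1.4]
opening: 0.0114
```

```bash
cat > arc.py <<'E'
# relative rows for bar arc. side: -1 active (opens to -y), +1 passive
import numpy as np
from scipy.spatial.transform import Rotation as Ro
def rows(th,ph,side,rad,h=52.,off=45.):
    # coordinates in box y,z plane (mm), hinge origin; tool z = down at phi=0; tool y=+box y, tool x=-box x
    out=[];P=[];
    for t,p in zip(np.radians(th),np.radians(ph)):
        # into-box direction i (y = side*-1), up
        i=np.array([np.cos(t),np.sin(t)]);n=np.array([-np.sin(t),np.cos(t)])
        b=rad*i+h*n                      # (inward, up)
        d=np.array([np.sin(p),-np.cos(p)]) # tool z (inward,up): tilts inward as phi grows
        tcp=b+off*d
        P.append((tcp,p))
    for (a,p),(b,q) in zip(P[:-1],P[1:]):
        dv=b-a
        zt=np.array([np.sin(p),-np.cos(p)]); inn=np.array([np.cos(p),np.sin(p)])
        s=-side  # tool y = +box y ; inward = -side*box y
        out.append([[0,round(float(s*(dv@inn)),1),round(float(dv@zt),1)],[round(float(-s*np.degrees(q-p)),2),0,0]])
    return out
E
python3 - <<'E'
from arc import rows
import numpy as np,json
th=np.arange(0,94,3.);
r=rows(th,.65*th,-1,127)
for i in range(0,len(r),10):print(th[i],json.dumps(r[i:i+10]))
E
```

```text
0.0 [[[0, -1.4, -6.6], [-1.95, 0, 0]], [[0, -1.5, -6.5], [-1.95, 0, 0]], [[0, -1.6, -6.5], [-1.95, 0, 0]], [[0, -1.7, -6.4], [-1.95, 0, 0]], [[0, -1.8, -6.4], [-1.95, 0, 0]], [[0, -2.0, -6.3], [-1.95, 0, 0]], [[0, -2.1, -6.2], [-1.95, 0, 0]], [[0, -2.2, -6.2], [-1.95, 0, 0]], [[0, -2.3, -6.1], [-1.95, 0, 0]], [[0, -2.4, -6.0], [-1.95, 0, 0]]]
30.0 [[[0, -2.5, -6.0], [-1.95, 0, 0]], [[0, -2.6, -5.9], [-1.95, 0, 0]], [[0, -2.7, -5.8], [-1.95, 0, 0]], [[0, -2.8, -5.7], [-1.95, 0, 0]], [[0, -2.9, -5.7], [-1.95, 0, 0]], [[0, -3.0, -5.6], [-1.95, 0, 0]], [[0, -3.1, -5.5], [-1.95, 0, 0]], [[0, -3.2, -5.4], [-1.95, 0, 0]], [[0, -3.3, -5.3], [-1.95, 0, 0]], [[0, -3.4, -5.2], [-1.95, 0, 0]]]
60.0 [[[0, -3.5, -5.1], [-1.95, 0, 0]], [[0, -3.6, -5.0], [-1.95, 0, 0]], [[0, -3.7, -4.9], [-1.95, 0, 0]], [[0, -3.8, -4.8], [-1.95, 0, 0]], [[0, -3.9, -4.7], [-1.95, 0, 0]], [[0, -4.0, -4.6], [-1.95, 0, 0]], [[0, -4.1, -4.5], [-1.95, 0, 0]], [[0, -4.1, -4.4], [-1.95, 0, 0]], [[0, -4.2, -4.3], [-1.95, 0, 0]], [[0, -4.3, -4.2], [-1.95, 0, 0]]]
90.0 [[[0, -4.4, -4.1], [-1.95, 0, 0]]]
```

Emit:
send_rows(motion=[[[0,-1.4,-6.6],[-1.95,0,0]],[[0,-1.5,-6.5],[-1.95,0,0]],[[0,-1.6,-6.5],[-1.95,0,0]],[[0,-1.7,-6.4],[-1.95,0,0]]])

```text
time: 9.02
eef_pos: [0.5898, -0.0815, 0.1369]
tcp_rot: [0.002, 0.031, 0.997, 0.07]
contact_force: [1.4, 3.9, -4.5]
opening: 0.0111
```

Emit:
send_rows(motion=[[[0,-1.8,-6.4],[-1.95,0,0]],[[0,-2.0,-6.3],[-1.95,0,0]],[[0,-2.1,-6.2],[-1.95,0,0]],[[0,-2.2,-6.2],[-1.95,0,0]],[[0,-2.3,-6.1],[-1.95,0,0]],[[0,-2.4,-6.0],[-1.95,0,0]]])

```text
time: 9.52
eef_pos: [0.5886, -0.1015, 0.1707]
tcp_rot: [0.005, 0.03, 0.985, 0.171]
contact_force: [1.8, 4.9, -2.3]
opening: 0.0115
```

```bash
python3 look.py scene f 190 105 350 265;  python3 look.py wrist f
```

```text
scale 3
```

View pics/scene_f.png

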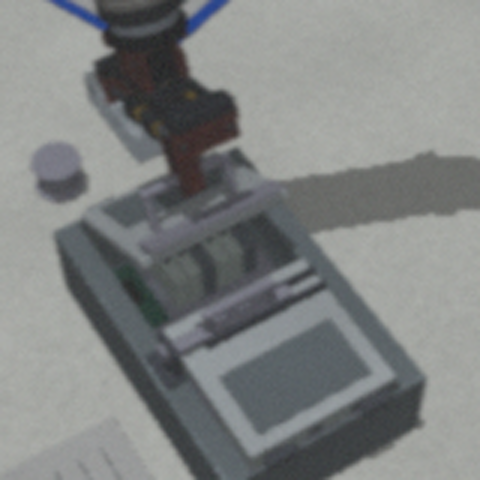

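View pics/wrist_f.png

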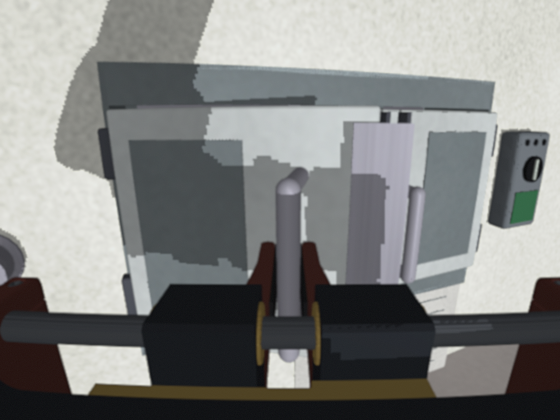

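Leaf is opening (about 30°) with the bar in the jaws. Continue.

Emit:
send_rows(motion=[[[0,-2.5,-6.0],[-1.95,0,0]],[[0,-2.6,-5.9],[-1.95,0,0]],[[0,-2.7,-5.8],[-1.95,0,0]],[[0,-2.8,-5.7],[-1.95,0,0]],[[0,-2.9,-5.7],[-1.95,0,0]],[[0,-3.0,-5.6],[-1.95,0,0]],[[0,-3.1,-5.5],[-1.95,0,0]],[[0,-3.2,-5.4],[-1.95,0,0]],[[0,-3.3,-5.3],[-1.95,0,0]],[[0,-3.4,-5.2],[-1.95,0,0]]])

```text
time: 10.45
eef_pos: [0.5855, -0.1535, 0.2068]
tcp_rot: [0.011, 0.029, 0.941, 0.336]
contact_force: [1.0, 6.1, 2.4]
opening: 0.0115
```

Emit:
send_rows(motion=[[[0,-3.5,-5.1],[-1.95,0,0]],[[0,-3.6,-5.0],[-1.95,0,0]],[[0,-3.7,-4.9],[-1.95,0,0]],[[0,-3.8,-4.8],[-1.95,0,0]],[[0,-3.9,-4.7],[-1.95,0,0]],[[0,0,0],[0,0,0]]])

```text
time: 10.95
eef_pos: [0.5836, -0.1867, 0.2126]
tcp_rot: [0.014, 0.029, 0.909, 0.415]
contact_force: [-0.3, -0.4, 10.7]
opening: 0.0114
```

```bash
python3 look.py scene g 190 85 350 245;  python3 look.py wrist g
```

```text
scale 3
```

View pics/scene_g.png

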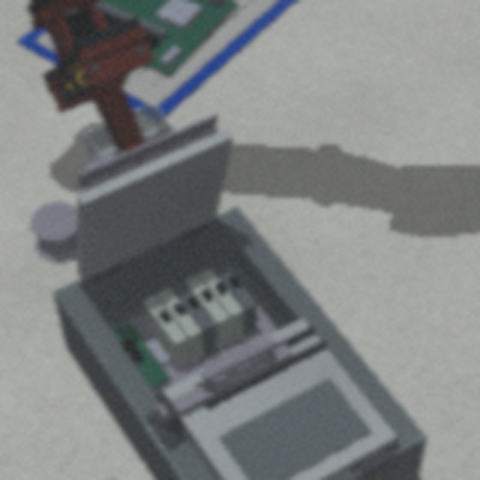

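View pics/wrist_g.png

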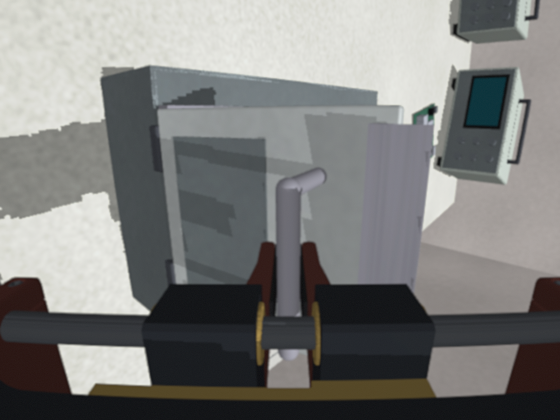

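Emit:
send_rows(motion=[[[0,-4.0,-5.0],[-1.95,0,0]],[[0,-4.1,-5.0],[-1.95,0,0]],[[0,-4.1,-5.0],[-1.95,0,0]],[[0,-4.2,-4.5],[-1.95,0,0]],[[0,-4.3,-4.2],[-1.95,0,0]],[[0,-4.4,-4.1],[-1.95,0,0]],[[0,0,0],[0,0,0]],[[0,0,0],[0,0,0]]])

```text
time: 11.72
eef_pos: [0.5812, -0.2245, 0.2073]
tcp_rot: [0.017, 0.028, 0.864, 0.503]
contact_force: [2.3, -3.9, 3.3]
opening: 0.0114
```

```bash
python3 look.py scene h 190 85 350 245;  python3 look.py wrist h
```

```text
scale 3
```

View pics/scene_h.png

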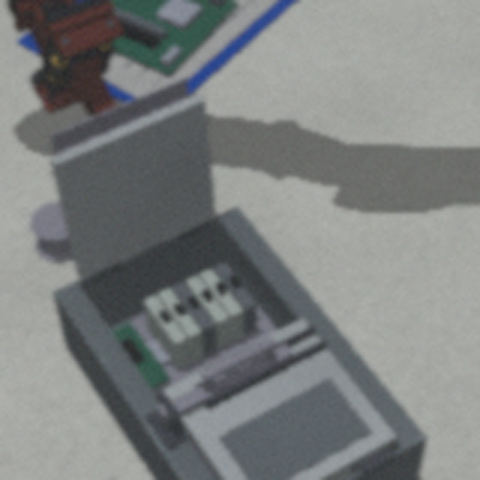

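View pics/wrist_h.png

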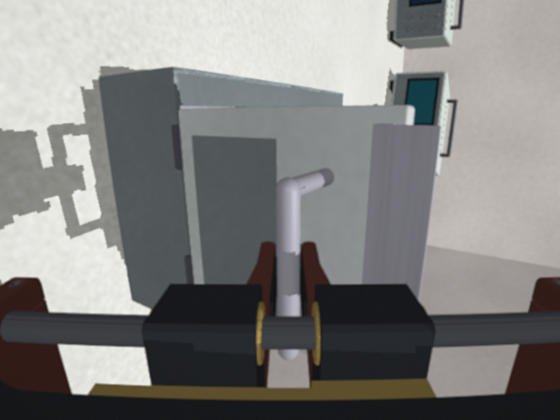

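Emit:
send_rows(motion=[[[0,0,0],[0,0,0]],[[0,0,0],[0,0,0]],[[0,0,0],[0,0,0]],[[0,0,0],[0,0,0]],[[0,0,0],[0,0,0]]], claw=170)

```text
time: 12.23
eef_pos: [0.5807, -0.2223, 0.2072]
tcp_rot: [0.016, 0.027, 0.864, 0.503]
contact_force: [0.5, 0.6, 0.9]
opening: 0.0292
```

Emit:
send_rows(motion=[[[0,0,-5],[0,0,0]],[[0,0,-8],[0,0,0]],[[0,0,-10],[0,0,0]],[[0,0,-14],[0,0,0]],[[0,0,-20],[0,0,0]],[[0,0,-25],[0,0,0]]])

```text
time: 12.73
eef_pos: [0.5763, -0.2942, 0.2483]
tcp_rot: [0.015, 0.027, 0.864, 0.503]
contact_force: [-0.4, -0.3, -0.8]
opening: 0.029
```

Emit:
send_rows(motion=[[[0,22,-13],[0,0,0]],[[0,22,-13],[0,0,0]],[[0,22,-13],[0,0,0]],[[0,22,-13],[0,0,0]],[[0,22,-13],[0,0,0]],[[0,22,-13],[0,0,0]]], claw=110)

```text
time: 13.23
eef_pos: [0.5756, -0.298, 0.403]
tcp_rot: [0.016, 0.028, 0.864, 0.502]
contact_force: [1.3, 0.5, -1.0]
opening: 0.0502
```

Emit:
send_rows(motion=[[[0,0,0],[6.7,0,0]],[[0,0,0],[6.7,0,0]],[[0,0,0],[6.7,0,0]],[[0,0,0],[6.7,0,0]],[[0,0,0],[6.7,0,0]],[[0,0,0],[6.7,0,0]],[[0,0,0],[6.7,0,0]],[[0,0,0],[6.7,0,0]],[[0,0,0],[6.7,0,0]],[[0,0,0],[0,0,0]]])

```text
time: 14.07
eef_pos: [0.5782, -0.2907, 0.4045]
tcp_rot: [0.002, 0.027, 1.0, -0.001]
contact_force: [-0.2, 1.4, 1.4]
opening: 0.0494
```

```bash
python3 look.py scene i 190 85 350 285;  python3 look.py top i 225 120 405 255
```

```text
scale 3
scale 4
```

View pics/scene_i.png

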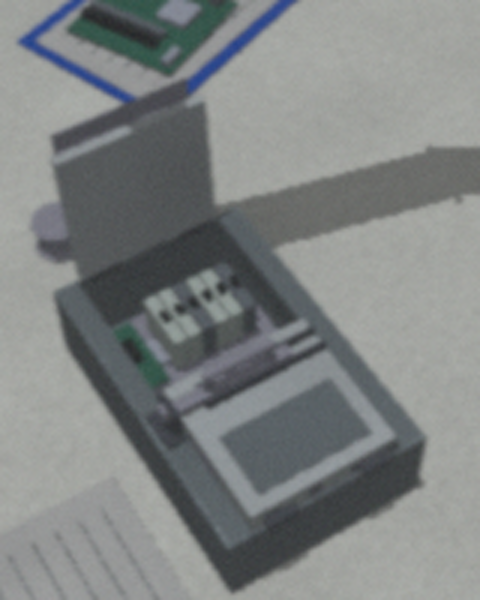

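View pics/top_i.png

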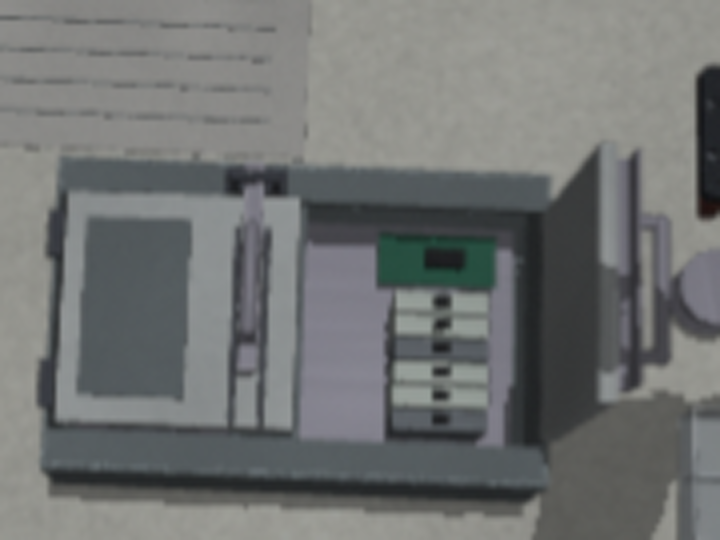

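Emit:
send_rows(motion=[[[-1.3,30,0],[0,0,0]],[[-1.3,30,0],[0,0,0]],[[-1.3,30,0],[0,0,0]],[[-1.3,30,0],[0,0,0]],[[-1.3,30,0],[0,0,0]],[[-1.3,30,0],[0,0,0]],[[-1.3,30,0],[0,0,0]],[[-1.3,30,0],[0,0,0]],[[-1.3,30,0],[0,0,0]],[[-1.3,30,0],[0,0,0]]])

```text
time: 15.0
eef_pos: [0.6086, 0.0003, 0.4015]
tcp_rot: [-0.001, 0.034, 0.999, 0.002]
contact_force: [0.7, -0.1, -0.4]
opening: 0.0501
```

Emit:
send_rows(motion=[[[0,0,30],[0,0,-0.4]],[[0,0,30],[0,0,0]],[[0,0,30],[0,0,0]],[[0,0,30],[0,0,0]],[[0,0,20],[0,0,0]],[[0,0,20],[0,0,0]],[[0,0,20],[0,0,0]],[[0,0,10],[0,0,0]],[[0,0,0],[0,0,0]],[[0,0,0],[0,0,0]]])

```text
time: 15.83
eef_pos: [0.6085, 0.001, 0.2118]
tcp_rot: [-0.001, 0.03, 1.0, 0.001]
contact_force: [0.2, -0.2, 0.0]
opening: 0.0498
```

```bash
python3 look.py wrist j
```

```text
(no output)
```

View pics/wrist_j.png

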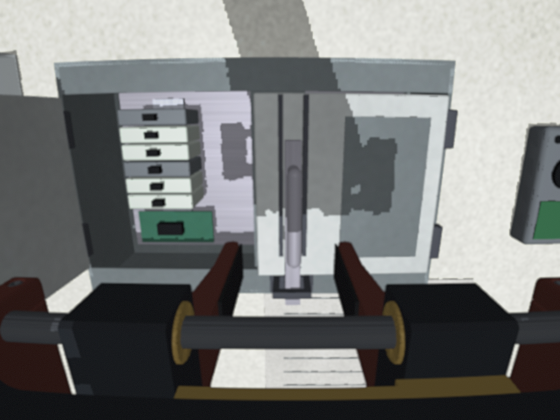

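```bash
python3 look.py wrist j2 250 130 350 310; python3 - <<'E'
from h import *
import pickle
c=pickle.load(open("wrist_j.pkl","rb"))
for n,u,z in(("near",(294.5,166),.156),("far",(292.5,262),.156),("keeperL",(273,287),.11),("keeperR",(311,287),.11),("seam",(256,200),.116),("bar mid",(294,215),.156)):print(n,ray(c,u,z).round(4))
print(proj(c,[.6085,.001,.156]))
c=pickle.load(open("top_i.pkl","rb"));T=lambda u,v:(225+(u+.5)/4-.5,120+(v+.5)/4-.5)
print("leaf inner top edge far/near",ray(c,T(600,147),.274),ray(c,T(600,398),.274),"outer",ray(c,T(618,150),.274))
E
```

```text
scale 3
near [0.5702 0.0079 0.156 ]
far [0.6503 0.0018 0.156 ]
keeperL [ 0.6988 -0.02    0.11  ]
keeperR [0.7012 0.0185 0.11  ]
seam [ 0.6053 -0.0285  0.116 ]
bar mid [0.6093 0.0054 0.156 ]
[[288.49193135 214.31675277]]
leaf inner top edge far/near [ 0.66201372 -0.21688731  0.274     ] [ 0.50144292 -0.20720841  0.274     ] outer [ 0.65984341 -0.22819783  0.274     ]
```

View pics/wrist_j2.png

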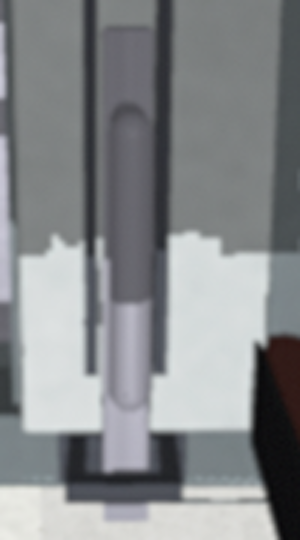

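Emit:
send_rows(motion=[[[0,4,15],[0,0,0]],[[0,0,15],[0,0,0]],[[0,0,15],[0,0,0]],[[0,0,15],[0,0,0]],[[0,0,10],[0,0,0]],[[0,0,10],[0,0,0]],[[0,0,10],[0,0,0]],[[0,0,8],[0,0,0]],[[0,0,0],[0,0,0]],[[0,0,0],[0,0,0]]])

```text
time: 16.77
eef_pos: [0.6084, 0.0067, 0.1138]
tcp_rot: [-0.0, 0.028, 1.0, 0.001]
contact_force: [-0.5, 1.1, 0.2]
opening: 0.0501
```

```bash
python3 look.py wrist k 190 150 390 310
```

```text
scale 3
```

View pics/wrist_k.png

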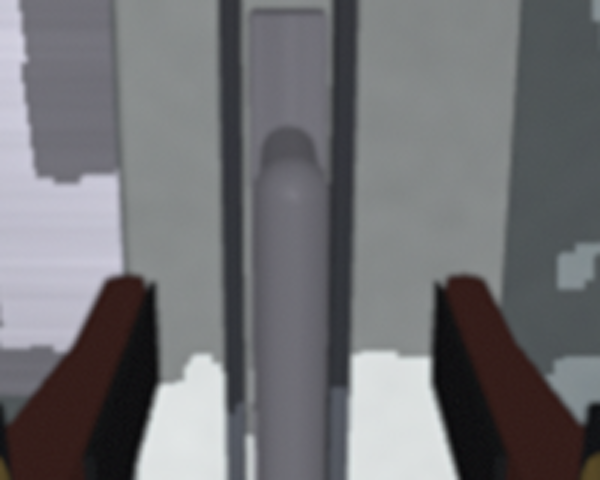

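Emit:
send_rows(motion=[[[0,0,2],[0,0,0]],[[0,0,0],[0,0,0]],[[0,0,0],[0,0,0]],[[0,0,0],[0,0,0]],[[0,0,0],[0,0,0]],[[0,0,0],[0,0,0]],[[0,0,0],[0,0,0]],[[0,0,0],[0,0,0]],[[0,0,0],[0,0,0]]], claw=255, squeeze=45)

```text
time: 17.57
eef_pos: [0.6084, 0.006, 0.112]
tcp_rot: [-0.0, 0.028, 1.0, 0.001]
contact_force: [0.0, -2.4, 2.3]
opening: 0.0109
```

Emit:
send_rows(motion=[[[0,0,1],[0,0,0]],[[0,0,1],[0,0,0]],[[0,0,0],[0,0,0]]])

```text
time: 17.82
eef_pos: [0.6088, 0.0056, 0.1108]
tcp_rot: [0.0, 0.029, 1.0, 0.001]
contact_force: [-2.5, -4.2, 7.5]
opening: 0.0111
```

Emit:
send_rows(motion=[[[0,0,1],[0,0,0]],[[0,0,1],[0,0,0]],[[0,0,0],[0,0,0]]])

```text
time: 18.07
eef_pos: [0.6092, 0.005, 0.1093]
tcp_rot: [0.001, 0.029, 1.0, 0.0]
contact_force: [-3.6, -5.4, 9.5]
opening: 0.011
```

Emit:
send_rows(motion=[[[0,-1.2,1],[0,0,0]],[[0,-0.8,1],[0,0,0]],[[0,0,0],[0,0,0]]])

```text
time: 18.32
eef_pos: [0.6093, 0.0044, 0.1076]
tcp_rot: [0.001, 0.029, 1.0, 0.001]
contact_force: [-3.5, -3.1, 11.7]
opening: 0.0109
```

Emit:
send_rows(motion=[[[0,-0.5,1],[0,0,0]],[[0,-0.5,1],[0,0,0]],[[0,0,0],[0,0,0]]])

```text
time: 18.57
eef_pos: [0.6093, 0.0037, 0.1058]
tcp_rot: [0.001, 0.028, 1.0, 0.001]
contact_force: [-3.5, -2.9, 11.7]
opening: 0.0109
```

Emit:
send_rows(motion=[[[0,-0.5,1],[0,0,0]],[[0,0,0],[0,0,0]]])

```text
time: 18.73
eef_pos: [0.6093, 0.0034, 0.1049]
tcp_rot: [0.001, 0.028, 1.0, 0.001]
contact_force: [-4.0, -3.1, 13.4]
opening: 0.0105
```

```bash
python3 look.py wrist l 190 150 390 310; python3 look.py scene l 220 185 320 285
```

```text
scale 3
scale 6
```

View pics/wrist_l.png

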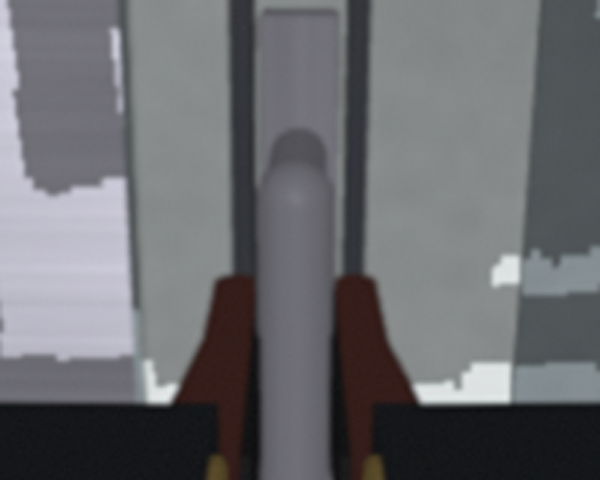

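View pics/scene_l.png

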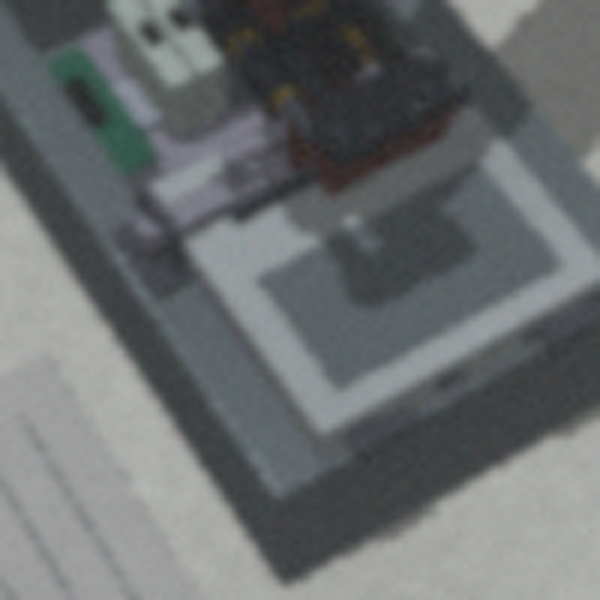

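Emit:
send_rows(motion=[[[0,-0.2,0.7],[0,0,0]],[[1.5,0,0],[0,0,0]],[[1.5,0,0],[0,0,0]],[[0,0,0],[0,0,0]]])

```text
time: 19.17
eef_pos: [0.6082, 0.0034, 0.1044]
tcp_rot: [0.003, 0.028, 1.0, 0.002]
contact_force: [1.4, -3.3, 8.6]
opening: 0.0107
```

Emit:
send_rows(motion=[[[1.5,0,0.5],[0,0,0]],[[1.5,0,0],[0,0,0]],[[0,0,0],[0,0,0]]])

```text
time: 19.42
eef_pos: [0.6058, 0.0035, 0.1044]
tcp_rot: [0.004, 0.028, 1.0, 0.002]
contact_force: [2.0, -2.4, 10.3]
opening: 0.0108
```

Emit:
send_rows(motion=[[[2,0,0.5],[0,0,0]],[[2,0,0],[0,0,0]],[[0,0,0],[0,0,0]]])

```text
time: 19.67
eef_pos: [0.6022, 0.0037, 0.1044]
tcp_rot: [0.004, 0.029, 1.0, 0.002]
contact_force: [1.4, -3.0, 12.7]
opening: 0.011
```

Emit:
send_rows(motion=[[[2,0,0],[0,0,0]],[[2,0,0],[0,0,0]],[[0,0,0],[0,0,0]]])

```text
time: 19.92
eef_pos: [0.5982, 0.004, 0.1044]
tcp_rot: [0.004, 0.028, 1.0, 0.002]
contact_force: [1.7, -2.4, 14.0]
opening: 0.011
```

Emit:
send_rows(motion=[[[2.5,0,0],[0,0,0]],[[2.5,0,0],[0,0,0]],[[2.5,0,0],[0,0,0]],[[2.5,0,0],[0,0,0]],[[0,0,0],[0,0,0]]])

```text
time: 20.33
eef_pos: [0.5881, 0.0046, 0.1043]
tcp_rot: [0.004, 0.028, 1.0, 0.002]
contact_force: [1.5, -2.6, 13.9]
opening: 0.0108
```

```bash
python3 look.py wrist m 190 150 390 310; python3 look.py scene m 220 185 320 285
```

```text
scale 3
scale 6
```

View pics/wrist_m.png

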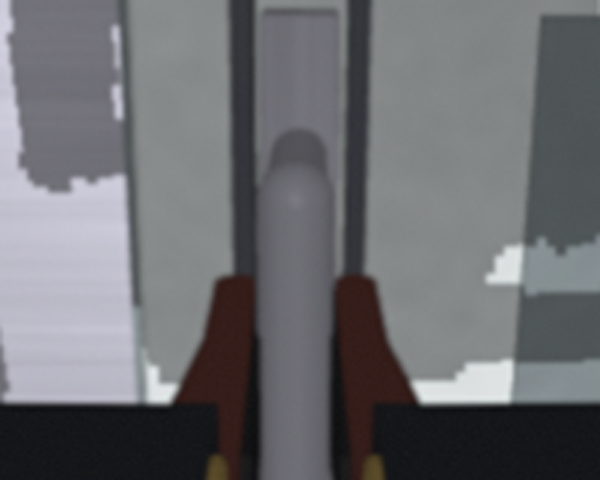

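View pics/scene_m.png

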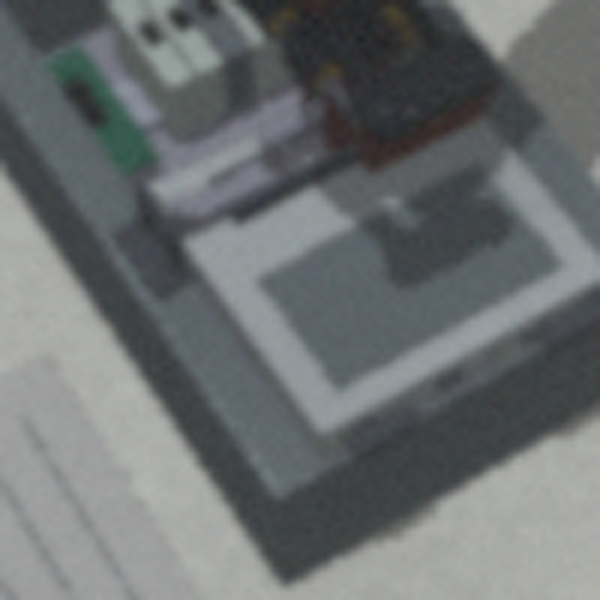

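Emit:
send_rows(motion=[[[2.5,0,0],[0,0,0]],[[2.5,0,0],[0,0,0]],[[2.5,0,0],[0,0,0]],[[2.5,0,0],[0,0,0]],[[2,0,0],[0,0,0]],[[0,0,0],[0,0,0]]])

```text
time: 20.93
eef_pos: [0.5762, 0.0053, 0.1043]
tcp_rot: [0.004, 0.028, 1.0, 0.002]
contact_force: [2.2, -2.0, 14.8]
opening: 0.0108
```

Emit:
send_rows(motion=[[[1.5,0,0],[0,0,0]],[[1.5,0,0],[0,0,0]],[[1,0,0],[0,0,0]],[[0,0,0],[0,0,0]]])

```text
time: 21.27
eef_pos: [0.5735, 0.0055, 0.1043]
tcp_rot: [0.005, 0.029, 1.0, 0.002]
contact_force: [5.2, -1.8, 10.3]
opening: 0.011
```

Emit:
send_rows(motion=[[[1,0,0],[0,0,0]],[[1,0,0],[0,0,0]],[[1,0,0],[0,0,0]],[[0,0,0],[0,0,0]]])

```text
time: 21.6
eef_pos: [0.5736, 0.0058, 0.1052]
tcp_rot: [0.008, 0.029, 1.0, 0.002]
contact_force: [12.2, -1.6, 8.0]
opening: 0.0111
```

```bash
python3 - <<'E'
from arc import rows
import numpy as np,json
th=np.arange(-3,94,3.);
r=rows(th,.62*(th+3),1,137,off=44)
for i in range(0,len(r),10):print(th[i],json.dumps(r[i:i+10]))
E
```

```text
-3.0 [[[0, 1.1, -7.3], [1.86, 0, 0]], [[0, 1.2, -7.2], [1.86, 0, 0]], [[0, 1.4, -7.2], [1.86, 0, 0]], [[0, 1.5, -7.1], [1.86, 0, 0]], [[0, 1.7, -7.0], [1.86, 0, 0]], [[0, 1.8, -7.0], [1.86, 0, 0]], [[0, 1.9, -6.9], [1.86, 0, 0]], [[0, 2.1, -6.8], [1.86, 0, 0]], [[0, 2.2, -6.8], [1.86, 0, 0]], [[0, 2.4, -6.7], [1.86, 0, 0]]]
27.0 [[[0, 2.5, -6.6], [1.86, 0, 0]], [[0, 2.6, -6.5], [1.86, 0, 0]], [[0, 2.7, -6.5], [1.86, 0, 0]], [[0, 2.9, -6.4], [1.86, 0, 0]], [[0, 3.0, -6.3], [1.86, 0, 0]], [[0, 3.1, -6.2], [1.86, 0, 0]], [[0, 3.2, -6.1], [1.86, 0, 0]], [[0, 3.4, -6.0], [1.86, 0, 0]], [[0, 3.5, -5.9], [1.86, 0, 0]], [[0, 3.6, -5.8], [1.86, 0, 0]]]
57.0 [[[0, 3.7, -5.7], [1.86, 0, 0]], [[0, 3.8, -5.6], [1.86, 0, 0]], [[0, 3.9, -5.5], [1.86, 0, 0]], [[0, 4.0, -5.4], [1.86, 0, 0]], [[0, 4.2, -5.3], [1.86, 0, 0]], [[0, 4.3, -5.2], [1.86, 0, 0]], [[0, 4.4, -5.1], [1.86, 0, 0]], [[0, 4.5, -4.9], [1.86, 0, 0]], [[0, 4.6, -4.8], [1.86, 0, 0]], [[0, 4.6, -4.7], [1.86, 0, 0]]]
87.0 [[[0, 4.7, -4.6], [1.86, 0, 0]], [[0, 4.8, -4.5], [1.86, 0, 0]]]
```

Emit:
send_rows(motion=[[[-1.5,0,0],[0,0,0]],[[-1.5,0,0],[0,0,0]],[[0,0.5,-1.5],[0,0,0]],[[0,0.5,-1.5],[0,0,0]],[[0,0,0],[0,0,0]]], squeeze=25)

```text
time: 22.02
eef_pos: [0.5731, 0.0064, 0.1068]
tcp_rot: [0.005, 0.028, 1.0, 0.002]
contact_force: [6.2, -2.2, 7.2]
opening: 0.0114
```

Emit:
send_rows(motion=[[[-0.5,0.8,-5.0],[1,0,0]],[[-0.5,1.2,-7.2],[1.86,0,0]],[[0,1.4,-7.2],[1.86,0,0]],[[0,1.5,-7.1],[1.86,0,0]],[[0,0,0],[0,0,0]]])

```text
time: 22.43
eef_pos: [0.5733, 0.0128, 0.1325]
tcp_rot: [0.002, 0.027, 0.998, -0.057]
contact_force: [6.6, -2.5, 2.1]
opening: 0.0111
```

```bash
python3 look.py wrist n; python3 look.py scene n 220 165 320 265
```

```text
scale 6
```

View pics/wrist_n.png

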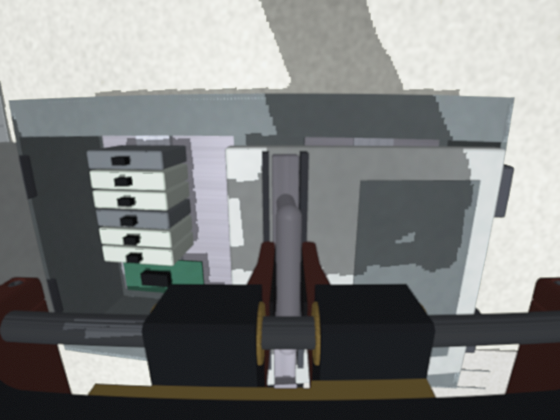

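View pics/scene_n.png

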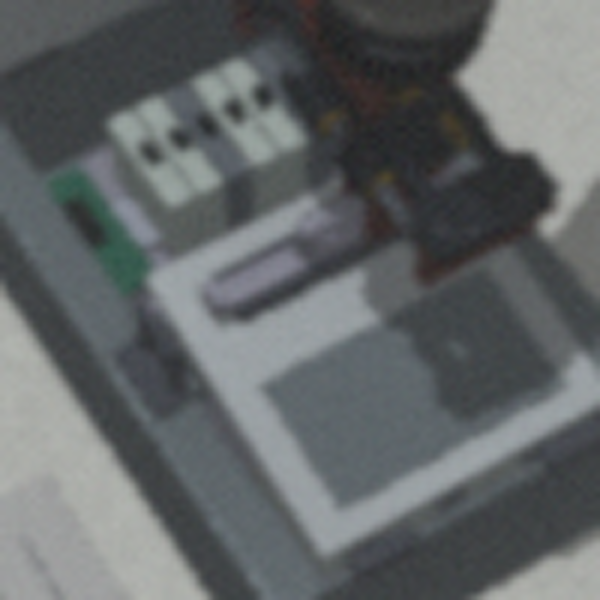

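Leaf is up ~8° with the bolt drawn clear of the keeper. Continue the arc.

Emit:
send_rows(motion=[[[0,1.7,-7.0],[1.86,0,0]],[[0,1.8,-7.0],[1.86,0,0]],[[0,1.9,-6.9],[1.86,0,0]],[[0,2.1,-6.8],[1.86,0,0]],[[0,2.2,-6.8],[1.86,0,0]],[[0,2.4,-6.7],[1.86,0,0]],[[0,2.5,-6.6],[1.86,0,0]],[[0,2.6,-6.5],[1.86,0,0]],[[0,2.7,-6.5],[1.86,0,0]],[[0,2.9,-6.4],[1.86,0,0]]])

```text
time: 23.37
eef_pos: [0.5751, 0.0507, 0.1891]
tcp_rot: [-0.003, 0.028, 0.976, -0.217]
contact_force: [12.1, -3.2, -7.6]
opening: 0.0113
```

Emit:
send_rows(motion=[[[0,3.0,-6.3],[1.86,0,0]],[[0,3.1,-6.2],[1.86,0,0]],[[0,3.2,-6.1],[1.86,0,0]],[[0,3.4,-6.0],[1.86,0,0]],[[0,3.5,-5.9],[1.86,0,0]],[[0,3.6,-5.8],[1.86,0,0]],[[0,3.7,-5.7],[1.86,0,0]],[[0,3.8,-5.6],[1.86,0,0]]])

```text
time: 24.03
eef_pos: [0.578, 0.0975, 0.2149]
tcp_rot: [-0.007, 0.027, 0.939, -0.342]
contact_force: [12.6, -4.9, -7.4]
opening: 0.0113
```

```bash
python3 look.py wrist o; python3 look.py scene o 190 85 350 285
```

```text
scale 3
```

View pics/wrist_o.png

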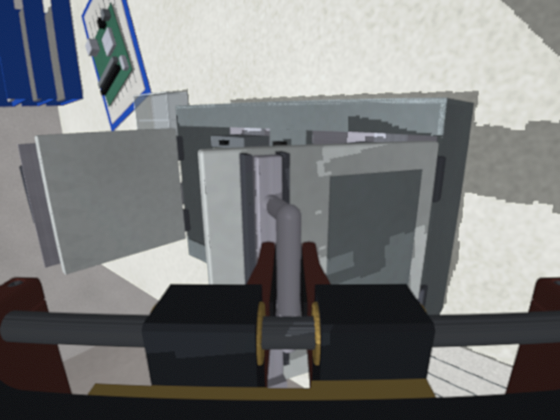

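View pics/scene_o.png

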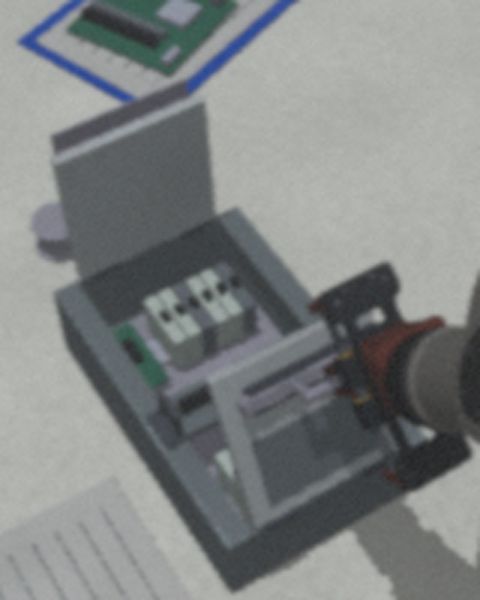

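Emit:
send_rows(motion=[[[-0.3,3.9,-5.6],[1.86,0,0]],[[-0.3,4.0,-5.5],[1.86,0,0]],[[-0.3,4.2,-5.4],[1.86,0,0]],[[-0.3,4.3,-5.2],[1.86,0,0]],[[-0.3,4.4,-5.1],[1.86,0,0]],[[0,4.5,-4.9],[1.86,0,0]],[[0,4.6,-4.8],[1.86,0,0]],[[0,4.6,-4.7],[1.86,0,0]],[[0,0,0],[0,0,0]]])

```text
time: 24.88
eef_pos: [0.5815, 0.1526, 0.2178]
tcp_rot: [-0.01, 0.024, 0.887, -0.461]
contact_force: [9.1, 0.5, -0.6]
opening: 0.0115
```

```bash
python3 look.py wrist p; python3 look.py scene p 190 85 350 285
```

```text
scale 3
```

View pics/wrist_p.png

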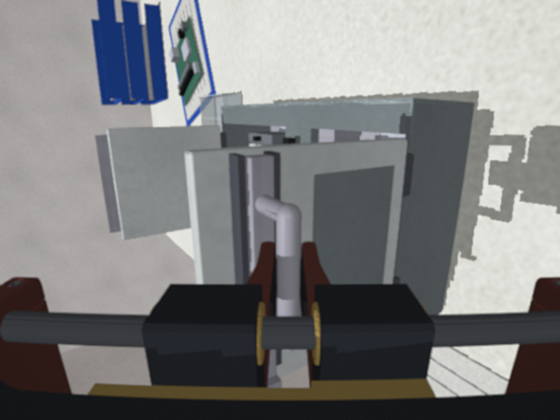

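View pics/scene_p.png

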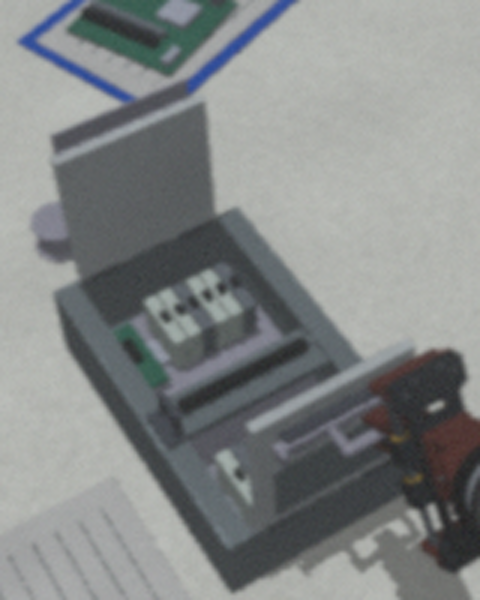

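Emit:
send_rows(motion=[[[-0.5,4.7,-4.6],[1.86,0,0]],[[-0.5,4.8,-4.5],[1.86,0,0]],[[-0.5,0,0],[0,0,0]],[[-0.5,0,0],[0,0,0]],[[0,0,0],[0,0,0]]])

```text
time: 25.4
eef_pos: [0.5823, 0.1651, 0.2149]
tcp_rot: [-0.013, 0.024, 0.873, -0.488]
contact_force: [4.4, 0.7, -3.6]
opening: 0.0114
```

Emit:
send_rows(motion=[[[0,0,0],[0,0,0]],[[0,0,0],[0,0,0]],[[0,0,0],[0,0,0]],[[0,0,0],[0,0,0]],[[0,0,0],[0,0,0]]], claw=170)

```text
time: 25.82
eef_pos: [0.5816, 0.1642, 0.2162]
tcp_rot: [-0.014, 0.025, 0.872, -0.489]
contact_force: [-0.1, -0.3, 0.2]
opening: 0.0291
```

Emit:
send_rows(motion=[[[0,0,-5],[0,0,0]],[[0,0,-8],[0,0,0]],[[0,0,-10],[0,0,0]],[[0,0,-14],[0,0,0]],[[0,0,-20],[0,0,0]],[[0,0,-25],[0,0,0]],[[0,0,-25],[0,0,0]],[[0,0,0],[0,0,0]]])

```text
time: 26.48
eef_pos: [0.5867, 0.2626, 0.2748]
tcp_rot: [-0.01, 0.023, 0.873, -0.487]
contact_force: [-0.2, 1.0, -0.0]
opening: 0.0289
```

Emit:
send_rows(motion=[[[0,-22,-13],[0,0,0]],[[0,-22,-13],[0,0,0]],[[0,-22,-13],[0,0,0]],[[0,-22,-13],[0,0,0]],[[0,-22,-13],[0,0,0]],[[0,0,0],[0,0,0]]])

```text
time: 26.98
eef_pos: [0.5877, 0.2528, 0.4069]
tcp_rot: [-0.009, 0.028, 0.872, -0.489]
contact_force: [0.4, -0.2, 1.5]
opening: 0.0289
```

```bash
python3 look.py wrist q; python3 look.py scene q 190 85 350 285; python3 look.py top q 180 120 380 260
```

```text
scale 3
scale 4
```

View pics/wrist_q.png

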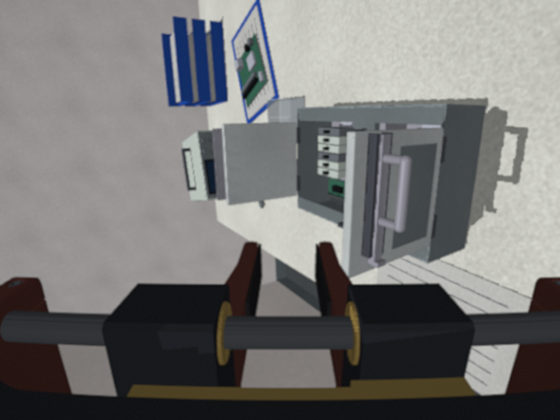

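View pics/scene_q.png

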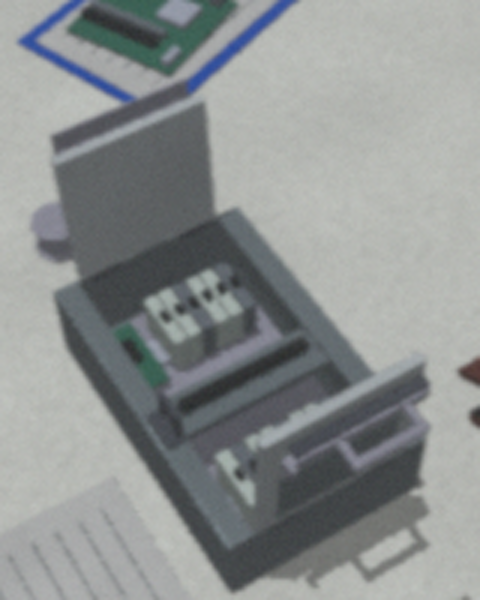

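View pics/top_q.png

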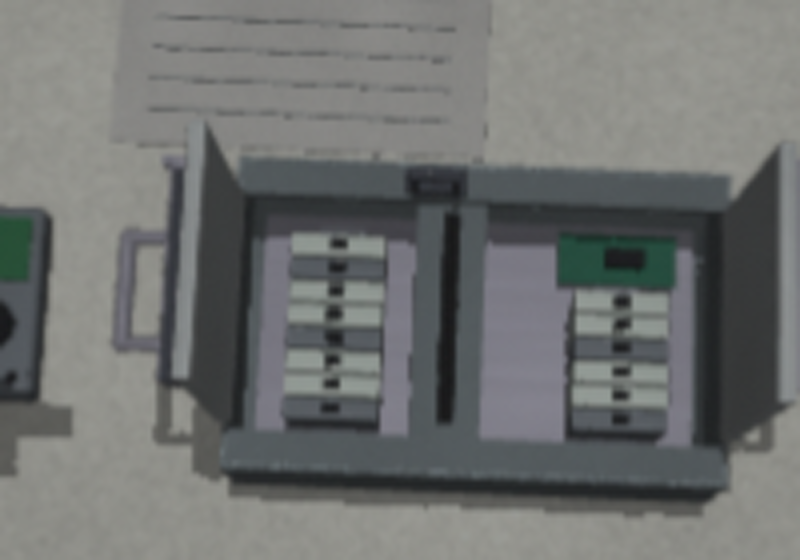

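```bash
python3 - <<'E'
from h import *
import pickle
p=[.5931,-.0301,-.0600]
def inv(X):
    c,s=np.cos(p[2]),np.sin(p[2]);q=X-[p[0],p[1],0];return np.round([c*q[0]+s*q[1],-s*q[0]+c*q[1],q[2]],4)
c=pickle.load(open("top_q.pkl","rb"));T=lambda u,v:(180+(u+.5)/4-.5,120+(v+.5)/4-.5)
print("P inner top edge",inv(ray(c,T(206,125),.274)),inv(ray(c,T(190,378),.274)))
print("grip",inv(ray(c,T(130,232),.241)),inv(ray(c,T(118,350),.241)))
c0=pickle.load(open("cams0.pkl","rb"))["top"]
for n,(u0,v0,u1,v1) in dict(meter=(155,160,205,230),spool=(385,175,425,210),pbox=(388,215,448,265)).items():
    c=pickle.load(open("top_q.pkl","rb"))
    print(n,np.abs(c["frame"][v0:v1,u0:u1].astype(int)-c0["frame"][v0:v1,u0:u1]).mean((0,1)).round(1))
E
```

```text
P inner top edge [0.0806 0.1807 0.274 ] [-0.0825  0.1804  0.274 ]
grip [0.0176 0.2299 0.241 ] [-0.0602  0.2321  0.241 ]
meter [17.  17.6 16.2]
spool [10.7 12.4 12.3]
pbox [10.2 10.2 10. ]
```

```bash
python3 - <<'E'
import cv2,pickle,numpy as np
a=pickle.load(open("cams0.pkl","rb"))["top"]["frame"][140:280,140:460];b=pickle.load(open("top_q.pkl","rb"))["frame"][140:280,140:460]
cv2.imwrite("pics/cmp.png",cv2.resize(np.vstack([a,b]),None,fx=2,fy=2,interpolation=cv2.INTER_CUBIC))
E
```

```text
(no output)
```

View pics/cmp.png

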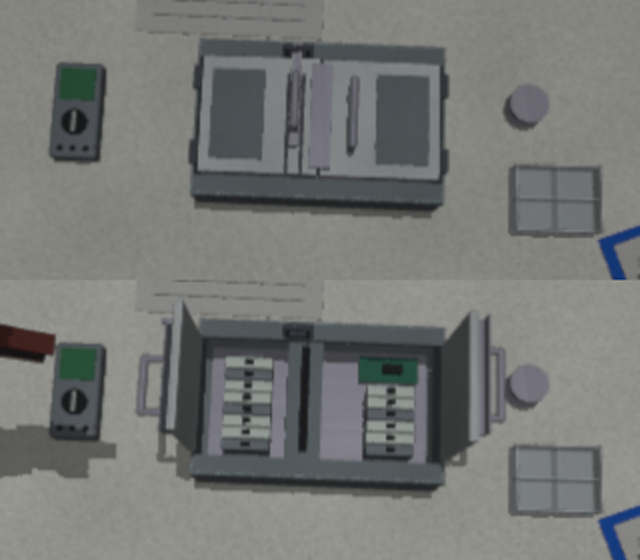

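The meter (77,110), the spool (527,105) and the parts box (555,200) sit where they were at the start. Both leaves stand open and the gripper is clear of everything.

```bash
python3 - <<'E'
from rig import ctrl
s=ctrl.observe();print(s["time"],s["contact_force"].round(1),abs(s["dq"]).max());print(ctrl.hand_in())
E
```

```text
27.1333 [ 1.   0.5 -0.8] 0.056130389222049736
the job is handed in; nothing more can be done
None
```

The box is open and handed in at 27.1 s. Both leaves are standing, the bolt is drawn, and the robot is touching nothing.

**Order of work:**
1. I opened the active leaf by its handle.
2. I gripped the bolt's bridge and pressed the passive leaf down about 7.5 mm. The contact force stayed under 15 N throughout the pressing.
3. With the leaf held down, I drew the bolt to its stop. It moved 35.7 mm by the arm's readings, then a 12 N push no longer moved it.
4. I swung the passive leaf up and backed the gripper away.

**Last checks (top camera):**
- **Leaves:** both stand at about 93°, judged from where their free edges sit relative to the hinges.
- **Bolt:** the grip has moved about 37.6 mm from its starting place. That is 1.6 mm more than the 36 mm stop, which is within the calibration and pixel error.
- **Things beside the box:** the meter, spool and parts box look unmoved by eye. A raw pixel comparison showed differences of 10 to 17 grey levels, which I put down to shadows and noise; I did not remeasure their positions.

**What disagreed:** the fingers end about 27 mm short of the reported tool point. The first grasp of the handle closed on nothing. I found the offset by touching the handle bar with about 9 N, then corrected for it in every later grasp.

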